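# Belt sharpener: hang the guard, hold the tensioner back

### The job

I want to change the belt on the bench sharpener: first hang its loose belt guard over the bar of the low steel rail, astride the bar so that its roof rests on it, and let go of it. Then push the wooden crossbar of the sprung tensioner arm back (away from the robot), past the ratchet click and on to its end stop, and keep pushing it there: finish while holding it back, do not let go. Leave the sanding block at the front edge where it is.

Things in the scene. Friction and masses are not known exactly. Their poses are not given: they have to be found in the camera images.
- guard: Loose belt guard, 220 g: grey sheet saddle (inverted V, flat roof), 100 mm long along its y, standing on two splayed legs. Origin: centre of its underside, z up. Walls 4 mm; inside 26 mm wide at the roof, 60 at the open bottom (70 outside); roof 62 to 66 mm above the origin. On top, on two posts, a wooden grip bar 14 mm wide (x), 80 long (y), 82 to 100 mm above the origin. Ends alike.
- guard_grip (a point): Centre of the guard's wooden grip bar, 91 mm above the guard's origin.
- guard_roof (a point): Centre of the underside of the guard's roof, 62 mm above the guard's origin; this rests on the bar when hung.
- rail: Low rail fixed to the bench: a horizontal steel bar 16 mm thick along its y, about 220 mm long, on a post at each end. Origin: on the bench under the middle of the bar, z up.
- rail_mid (a point): Middle of the bar's axis, 170 mm above the bench (bar top at 178 mm); axes as the rail's.
- grinder: Bench belt sharpener without its belt, fixed: grey base 240 by 130 mm, rubber-tyred wheels on its -y side, motor on the other; only the tensioner arm rises above 150 mm. Origin: on the bench under the arm's pivot; its x is the way the handle is pushed, z up. The front wheel reaches 131 mm to -x and 93 mm up.
- lever_pivot (a point): Pivot of the tensioner arm, 130 mm above the bench, over the grinder's origin; the arm turns about the grinder's y.
- tension_arm: Sprung tensioner arm of the sharpener, origin at its pivot: a 12 mm steel stem rising to a wooden crossbar (the handle), and a second limb behind with a small idler wheel.
- handle_mid (a point): Centre of the wooden crossbar on the upper end of the arm's stem: 20 mm thick, 90 mm long along the grinder's y, 150 mm from the pivot; it moves with the arm.
- tension_swing (a joint): Angle of the sprung tensioner arm, rad: 0 at rest (stem leans 0.35 rad from upright to the grinder's -x; crossbar 51 mm to -x of the pivot, 271 mm above the bench); grows as the crossbar is pushed to +x; end stop at 0.62. Pushing takes about 2 to 8 N at the crossbar. Past about 0.37 the ratchet clicks; let go, it falls back to about 0.40 and stays caught. Held back means over 0.50.
- pawl (a joint): Small sprung steel pawl slider below the pivot, m: 0 up; pushed down to about 0.008 as the arm passes over it, then snaps back up to 0 (the click).
- sand_block_a: Bystander: cork sanding block 104x59x30 mm near the front edge, the only other loose thing by the work; origin at centre of its underside.
There are look-alikes about, which are no part of the job. Leave any pink look-alike of the guard alone.

How it is judged:
On the way, in this order (a step that is already met when the one before it is completed fails the run):
1. the guard hangs astride the rail's bar, released and still, while the tensioner is not yet held back (x of guard_roof in the frame of rail_mid between -0.02 and 0.02 m and y of guard_roof in the frame of rail_mid between -0.075 and 0.075 m and z of guard_roof in the frame of rail_mid between -0.004 and 0.014 m and angle between guard's own z axis and vertical below 0.35 rad and contact force between guard and rail above 0.8 N and contact force between guard and the arm below 0.1 N and contact force between guard and the fingers below 0.1 N and linear speed of guard below 0.05 m/s and value of joint tension_swing below 0.3 rad), for 0.2 s.
2. the arm is being pushed over the ratchet: the pawl is pressed down (value of joint pawl above 0.004 m).
3. the ratchet has clicked and the robot holds the arm back beyond it (value of joint tension_swing above 0.5 rad and value of joint pawl below 0.003 m and contact force between any of the fingers, the arm and tension_arm above 2 N), for 0.2 s.
At the end, for the whole second after the job is handed in: Guard astride the bar, roof resting on it (20 mm across, 75 mm along, tilt < 0.35 rad), carried by the rail alone, untouched, still. Pawl back up (< 3 mm); robot still pushes the handle (> 2 N) with the arm beyond 0.50 rad, where the ratchet alone (0.40) would not hold it (all of step 3 and x of guard_roof in the frame of rail_mid between -0.02 and 0.02 m and y of guard_roof in the frame of rail_mid between -0.075 and 0.075 m and z of guard_roof in the frame of rail_mid between -0.004 and 0.014 m and angle between guard's own z axis and vertical below 0.35 rad and contact force between guard and rail above 0.8 N and contact force between guard and the arm below 0.1 N and contact force between guard and the fingers below 0.1 N and linear speed of guard below 0.05 m/s); the arm keeps its last pose, push and grip.
It fails at once if sand_block_a is moved more than 30 mm (distance of sand_block_a from where it was at the start of the episode above 0.03 m).
It also fails if it takes over 48 s, if anything falls off the work surface, if the arm or the gripper's body presses on something with over 40 N, if the wrist force passes 120 N, or if a joint passes its speed limit or range.

### The arm

A 6-joint arm with a two-finger parallel gripper is mounted at the origin on a cart in front of the work surface, level with it; the furniture and walls round the work are solid. World frame = base frame: x ahead of the robot, y to its left, z up, the work surface at z = 0. Lengths are in m, angles in rad, forces in N, time in s.
With the tool pointing down it reaches from about 0.3 to 1 m from the base axis. Payload 5.1 kg.
Tool frame: the origin (TCP) lies midway between the tips of the shut fingers; the grasp point (between the pads) lies behind it (bot.grasp_offset is the x of the grasp point in the tool frame, in m); x points along the fingers, z is the direction in which the jaws open and shut, and the axes are right-handed (so a half turn about x gives the same grasp; the last joint's range is limited). The gripper opens to 95 mm and grips with 3 to 60 N. Pads are 20 mm wide; open, the fingers measure 119 mm over their backs; the gripper's body (75 mm by 180 mm) begins 59 mm behind the grasp point.
Start: joints at [-1.344, 0.124, 1.65, -0, 1.367, -0.083], TCP at [0.198, -0.619, 0.215] pointing down, gripper open.
Joint ranges: [-2.61, 2.61], [-1.02, 2.33], [0.03, 2.71], [-1.35, 4.49], [0.32, 2.68], [-2.91, 2.91]. Speed limits (rad/s): [2.57, 2.57, 3.14, 3.14, 3.14, 3.14].

### API

Orientations are given as a unit quaternion [x, y, z, w].
In Python, from station import bot gives the robot as it stands. The module is installed in compiled form; this text tells all that it offers. Calls block until the motion is done:
- bot.move_to(position, orientation): joint-space move of the TCP to a pose.
- bot.move_l(position, orientation=None, max_speed=0.15, max_force=None): straight line of the TCP; orientation=None keeps the orientation; max_speed is the mean speed in m/s. With max_force (N) it stops when the force on the tool has changed by that much, and returns True; else False.
- bot.set_joints(angles): joint-space move.
- bot.move_gripper(opening, force=None): finger opening in m; force is the grip in N (None keeps the last); returns when the fingers have stopped.
- bot.dwell(seconds).
- bot.inverse_kinematics(position, orientation): joint angles nearest the present ones, or None.
- bot.read_camera(name): name is "scene" or "side" or "wrist"; returns (picture, depth): 420x560x3 uint8, red, green, blue; 420x560 float32, m along the optical axis (not along the pixel's ray), 0 where there is no reading.
- bot.camera_params(name): a dict with "fovy" (degrees; the focal length in pixels is half the picture's height over the tangent of half this angle, whatever the lens; pixels are square), "cx", "cy" (the principal point, pixels), "k1" (the pictures are not rectified: a ray, as slopes to the right and down, at radius r is drawn at 1 + k1 r^2 times it, then the intrinsics apply), "world_from_camera" (4x4, takes a point from camera to world coordinates); the wrist camera has in their place "hand_eye" (4x4, takes a point from camera to tool coordinates, whose origin is the TCP and whose axes are the tool frame's). Camera axes: x right, y up, looking along -z (the intrinsics and any distortion apply to the point x, -y, -z); pixel columns grow to the right and rows downward; lengths in m; the calibration is good to about 2 mm. A picture is of the moment at which its call begins: read the wrist's pose just before it. camera_params takes no time and is no camera call.
A pose or a line that the arm cannot do raises bot.IKError and nothing moves.
- bot.close_job(): hands the job in, once; it reports no verdict.
Readings, each from a call of its own:
- bot.read_time_s(): time.
- bot.read_q(): joint angles.
- bot.read_qd(): joint speeds.
- bot.read_joint_torque(): joint torques, N m.
- bot.read_tcp_pos(): TCP position.
- bot.read_eef_rot(): TCP orientation.
- bot.read_ft_force(): force on the tool from outside, world axes, zero at the start.
- bot.read_moment(): the same for the moment, N m.
- bot.read_gripper_width(): finger opening in m.
Only numpy, scipy, OpenCV 4.12 (cv2) and the standard library are available. Lean on these libraries where they do the work, as an engineer would, in place of code of your own. Each camera call takes 0.05 s, during which the arm holds its last target. There are 200 camera calls.

## Working session

There is one attempt and no reset: what is moved stays moved. The work goes in short steps, each a Python script; the robot and the scene stay as the last script left them, time stands still between calls to the robot, and variables do not carry over. Pictures are saved under pics/ and viewed, about 8 in all and at most 12, crops included, and the job is handed in when it is done.

```bash
mkdir -p pics
cat > h.py <<'E'
import numpy as np, cv2
from scipy.spatial.transform import Rotation as R
from station import bot
def cam(n):
    p=bot.camera_params(n)
    if n=="wrist":
        T=np.eye(4);T[:3,:3]=R.from_quat(bot.read_eef_rot()).as_matrix();T[:3,3]=bot.read_tcp_pos()
        T=T@np.array(p["hand_eye"])
    else: T=np.array(p["world_from_camera"])
    rgb,d=bot.read_camera(n)
    return rgb,d,p,T
def cloud(d,p,T):
    H,W=d.shape
    f=H/2/np.tan(np.radians(p["fovy"])/2)
    v,u=np.mgrid[:H,:W]
    K=np.array([[f,0,p["cx"]],[0,f,p["cy"]],[0,0,1.]])
    q=cv2.undistortPoints(np.stack([u,v],-1).reshape(-1,1,2).astype(float),K,np.array([p["k1"],0,0,0.])).reshape(H,W,2)
    P=np.stack([q[...,0]*d,-q[...,1]*d,-d],-1)
    X=P@T[:3,:3].T+T[:3,3]
    X[d<=0]=np.nan
    return X
def save(n,im,):cv2.imwrite("pics/"+n,im[...,::-1])
E
python3 - <<'E'
from h import *
for n in("scene","side"):
    rgb,d,p,T=cam(n); X=cloud(d,p,T); save(n+"0.png",rgb); np.savez(n+"0.npz",rgb=rgb,X=X)
    print(n,p,T[:3,3])
print(bot.grasp_offset,bot.read_eef_rot(),bot.read_time_s())
E
```

```text
scene {'fovy': 42.385995457077165, 'cx': 283.8532500355732, 'cy': 220.01072287224696, 'k1': -0.21730352260500546, 'world_from_camera': array([[ 0.96553162,  0.16082576, -0.20465521,  0.24603711],
       [-0.25955366,  0.53597492, -0.80334475, -1.36904259],
       [-0.01950846,  0.82877377,  0.55924365,  0.98290836],
       [ 0.        ,  0.        ,  0.        ,  1.        ]])} [ 0.24603711 -1.36904259  0.98290836]
side {'fovy': 43.54448449818308, 'cx': 283.21234621013963, 'cy': 201.85718406381176, 'k1': -0.15166640868877326, 'world_from_camera': array([[ 0.9892212 ,  0.09956934, -0.10736561,  0.33664499],
       [-0.14444597,  0.54328601, -0.82702822, -1.52199943],
       [-0.02401642,  0.83362237,  0.55181242,  1.04272218],
       [ 0.        ,  0.        ,  0.        ,  1.        ]])} [ 0.33664499 -1.52199943  1.04272218]
-0.0188 [ 0.41729841  0.57166005 -0.41645131  0.57064449] 0.1
```

View pics/scene0.png

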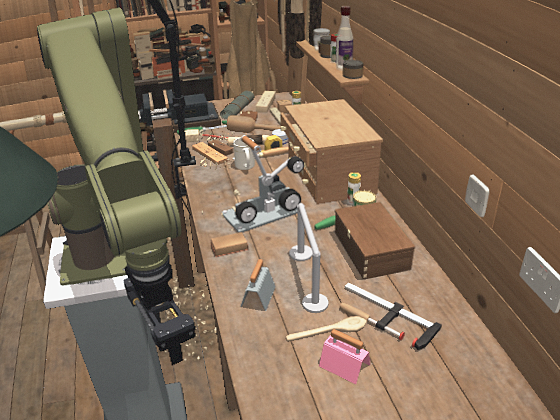

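View pics/side0.png

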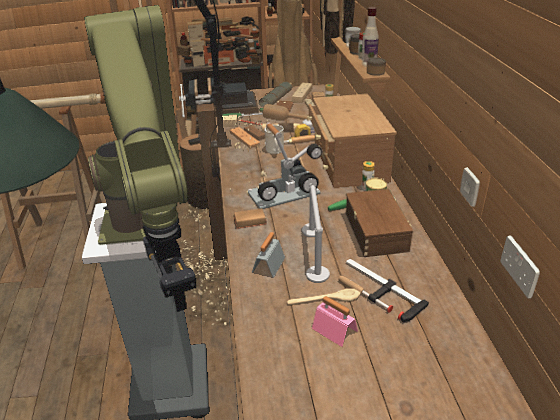

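The scene camera shows these candidates:
- Grey guard with a wooden grip at (258,285).
- Pink look-alike at (345,355), which I leave alone.
- Rail with posts at (302,250) and (316,302).
- Grinder at (265,205), with its crossbar near (248,143).
- Sanding block at (229,245).

By the description, the grey one is the guard. I'll check it in a close crop and measure.

Run:
```python
from h import *
z=np.load("scene0.npz");rgb,X=z["rgb"],z["X"]
save("crop0.png",cv2.resize(rgb[120:330,190:350],None,fx=3.5,fy=2.85*1.0,interpolation=cv2.INTER_CUBIC)[:600])
hsv=cv2.cvtColor(rgb,cv2.COLOR_RGB2HSV)
def st(m,name):
    P=X[m]; P=P[~np.isnan(P[:,0])]
    if len(P)<4: print(name,len(P));return
    c=np.median(P,0); w,V=np.linalg.eigh(np.cov((P-c).T)); print(name,len(P),"med",c.round(3),"min",P.min(0).round(3),"max",P.max(0).round(3),"ax",V[:,2].round(3))
def box(u0,u1,v0,v1):
    m=np.zeros(rgb.shape[:2],bool);m[v0:v1,u0:u1]=1;return m
Z=X[...,2]
wood=(hsv[...,1]>110)
st(box(235,285,255,320)&wood&(Z>.08)&(Z<.11),"grip")
st(box(235,285,255,320)&~wood&(Z>.01)&(Z<.08),"guardbody")
g=box(235,285,250,325)&(Z>.058)&(Z<.07);st(g,"roof")
st(box(290,335,195,320)&(Z>.16)&(Z<.19),"bar")
st(box(290,335,195,320)&(Z>.172),"bartop")
st(box(230,270,130,170)&wood&(Z>.2),"handle")
st(box(230,310,130,240)&(Z>.15),"armup")
st(box(205,255,230,260)&(Z>.02)&(Z<.045),"sand")
st(box(215,310,160,235)&(Z>.02)&(Z<.12),"grinder")
```

```text
grip 133 med [ 0.442 -0.3    0.1  ] min [ 0.42  -0.335  0.086] max [ 0.465 -0.261  0.106] ax [-0.49  -0.871 -0.033]
guardbody 611 med [ 0.453 -0.311  0.053] min [ 0.393 -0.356  0.01 ] max [ 0.494 -0.252  0.078] ax [-0.637 -0.768  0.07 ]
roof 240 med [ 0.444 -0.31   0.066] min [ 0.406 -0.348  0.058] max [ 0.481 -0.252  0.07 ] ax [-0.579 -0.815 -0.001]
bar 363 med [ 0.588 -0.283  0.177] min [ 0.571 -0.378  0.16 ] max [ 0.614 -0.144  0.184] ax [-0.109 -0.994 -0.006]
bartop 311 med [ 0.589 -0.277  0.177] min [ 0.571 -0.375  0.172] max [ 0.611 -0.144  0.184] ax [-0.113 -0.994  0.006]
handle 89 med [0.512 0.075 0.279] min [0.497 0.032 0.268] max [0.531 0.119 0.286] ax [-0.274  0.962  0.024]
armup 1287 med [0.652 0.09  0.18 ] min [ 0.495 -0.31   0.15 ] max [0.761 0.383 0.286] ax [-0.301 -0.953  0.027]
sand 472 med [ 0.406 -0.066  0.032] min [ 0.356 -0.093  0.02 ] max [ 0.457 -0.023  0.04 ] ax [-0.997 -0.073 -0.01 ]
grinder 1874 med [0.576 0.083 0.064] min [ 0.412 -0.162  0.02 ] max [0.738 0.449 0.12 ] ax [-0.337 -0.938  0.076]
```

View pics/crop0.png

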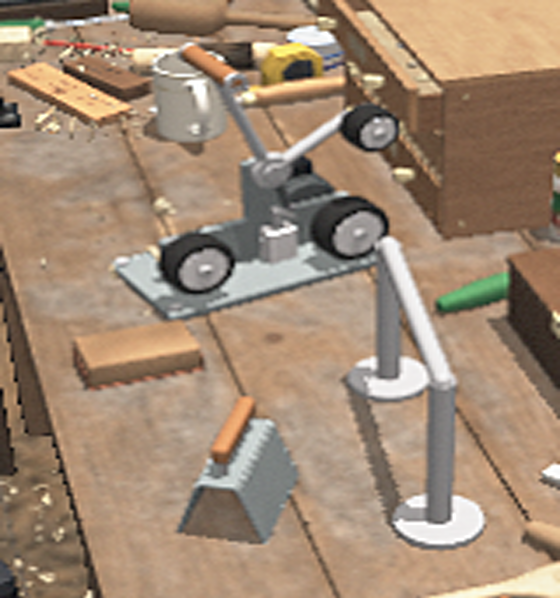

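The crop confirms the guard: grey with a wooden grip. The rail, grinder and crossbar are clear too. The measured heights agree with the description (grip top 0.100, bar top 0.178, crossbar about 0.27–0.28). Next I go above the guard and take a close look.

```bash
cat >> h.py <<'E'
def ori(yaw):
    """tool down, jaw (tool z) axis at world angle yaw; better of the two half turns"""
    out=[]
    for a in (yaw,yaw+np.pi):
        z=np.array([np.cos(a),np.sin(a),0]);x=np.array([0,0,-1.]);y=np.cross(z,x)
        out.append(R.from_matrix(np.stack([x,y,z],1)).as_quat())
    return out
def best(pos,yaw):
    c=[(abs(j[5]),o,j) for o in ori(yaw) for j in [bot.inverse_kinematics(pos,o)] if j is not None]
    c=sorted(c,key=lambda t:t[0]); print("j",np.round(c[0][2],2)); return c[0][1]
def st(X,m,name):
    P=X[m]; P=P[~np.isnan(P[:,0])]
    if len(P)<9: print(name,len(P));return
    (cx,cy),(w,h),a=cv2.minAreaRect(P[:,:2].astype(np.float32)); V=np.linalg.eigh(np.cov(P[:,:2].T))[1][:,1]
    print(name,len(P),"rect",np.round([cx,cy,w,h],4),"ax",V.round(3),"yaw of y",np.degrees(np.arctan2(-V[0]*np.sign(V[1]),abs(V[1]))).round(1),"z",np.percentile(P[:,2],[5,50,95]).round(3))
E
python3 - <<'E'
from h import *
p=[.4425,-.298,.29]
bot.move_to(p,best(p,np.radians(-29.4)))
rgb,d,P,T=cam("wrist");X=cloud(d,P,T);save("w1.png",rgb);np.savez("w1.npz",rgb=rgb,X=X)
print(T[:3,3],bot.read_time_s(),bot.read_tcp_pos())
Z=X[...,2];near=np.hypot(X[...,0]-.4425,X[...,1]+.298)<.09
st(X,near&(Z>.09)&(Z<.108),"grip"); st(X,near&(Z>.058)&(Z<.072),"roof"); st(X,near&(Z>.005)&(Z<.055),"legs")
st(X,(Z>.172)&(Z<.185)&(abs(X[...,0]-.59)<.06),"bar")
E
```

```text
j [-0.69 -0.17  1.82 -0.    1.5  -0.18]
[ 0.48398259 -0.22679374  0.45919106] 1.6667 [ 0.44204846 -0.29885312  0.28955063]
grip 833 rect [ 0.4453 -0.2945  0.0792  0.0137] ax [0.48  0.877] yaw of y -28.7 z [0.095 0.098 0.1  ]
roof 1456 rect [ 0.4454 -0.2949  0.1     0.0371] ax [0.481 0.877] yaw of y -28.8 z [0.061 0.065 0.066]
legs 1329 rect [ 0.4455 -0.2947  0.0998  0.0697] ax [0.441 0.897] yaw of y -26.2 z [0.009 0.032 0.053]
bar 3814 rect [ 0.5925 -0.2818  0.1815  0.0165] ax [0.111 0.994] yaw of y -6.4 z [0.173 0.176 0.178]
```

View pics/w1.png

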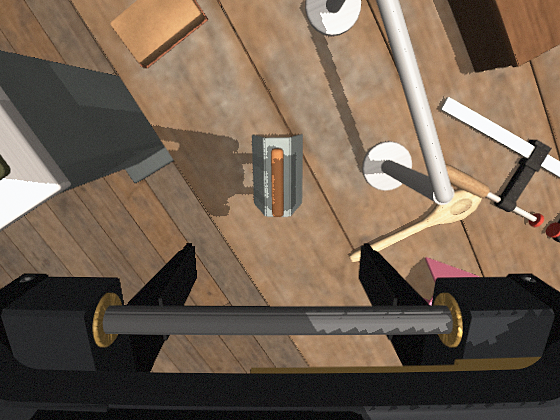

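The wrist view shows the guard's grip at pixel (278,182) and the bar running from (385,0) to (443,200). The rectangles come out at 79×14 mm (grip), 100×70 mm (legs) and 16.5 mm wide (bar), as specified. Now I grasp and lift.

Run:
```python
from h import *
a=np.radians(-28.8);g=np.array([.4453,-.2946,0]);zt=.075
o=best([*g[:2],zt],a)
bot.move_gripper(.05)
bot.move_to([*g[:2],.16],o)
print(bot.move_l([*g[:2],zt],o,max_speed=.12,max_force=10))
bot.move_gripper(0,force=30)
print("w",bot.read_gripper_width(),bot.read_tcp_pos()); f0=bot.read_ft_force()
bot.move_l([*g[:2],.30],o,max_speed=.15)
bot.dwell(.3)
print("w",bot.read_gripper_width(),"df",np.array(bot.read_ft_force())-f0)
b=np.radians(-6.4); p=[.5945,-.262,.30]
o2=best(p,b)
bot.move_l(p,o2,max_speed=.15); bot.dwell(.3)
rgb,d,P,T=cam("wrist");X=cloud(d,P,T);save("w2.png",rgb);np.savez("w2.npz",rgb=rgb,X=X)
print(bot.read_tcp_pos(),bot.read_time_s())
Z=X[...,2]; st(X,(Z>.17)&(Z<.185)&(abs(X[...,0]-.59)<.06),"bar")
n=np.hypot(X[...,0]-.5945,X[...,1]+.262)<.07
st(X,n&(Z>.28)&(Z<.30),"roof"); st(X,n&(Z>.22)&(Z<.275),"legs")
s=cam("scene");save("s2.png",s[0])
```

```text
j [-0.69 -0.    2.03 -0.    1.11 -0.18]
False
w 0.013952040792233769 [ 0.44514858 -0.29449391  0.07491899]
w 0.013978077880379029 df [ 0.97979523  0.16835002 -3.28229471]
j [-0.5   0.08  1.55 -0.    1.51 -0.39]
[ 0.59420302 -0.26217545  0.30020272] 8.1583
bar 1949 rect [ 0.6045 -0.1866  0.0963  0.0182] ax [0.114 0.994] yaw of y -6.5 z [0.172 0.176 0.178]
roof 3496 rect [ 0.5959 -0.2555  0.0849  0.0389] ax [0.16  0.987] yaw of y -9.2 z [0.283 0.29  0.291]
legs 2725 rect [ 0.595  -0.2618  0.0977  0.0712] ax [-0.996  0.093] yaw of y 84.7 z [0.23  0.253 0.273]
```

View pics/w2.png

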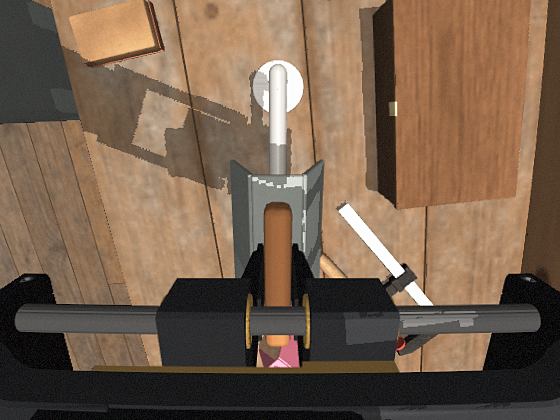

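View pics/s2.png

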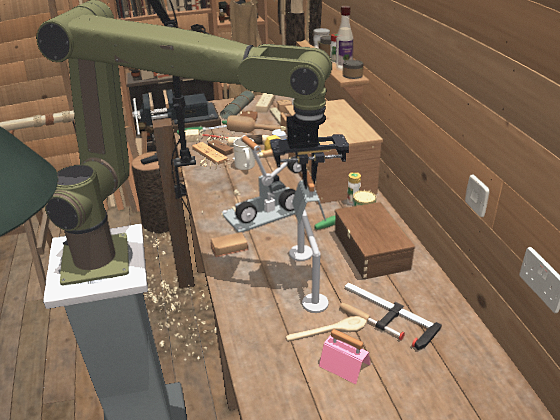

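The wrist view shows the guard (roof edge at v≈178) held parallel to the bar and centred over it (bar at (278,120)). It agrees within 2 mm, so I lower it and release.

Run:
```python
from h import *
p=[.596,-.258]
bot.move_l([*p,.21],None,max_speed=.12)
print(bot.move_l([*p,.188],None,max_speed=.03,max_force=4),bot.read_tcp_pos(),bot.read_ft_force())
bot.move_gripper(.045); bot.dwell(.4)
print("w",bot.read_gripper_width())
bot.move_l([*p,.36],None,max_speed=.15); bot.dwell(.3)
rgb,d,P,T=cam("wrist");X=cloud(d,P,T);save("w3.png",rgb);np.savez("w3.npz",rgb=rgb,X=X)
Z=X[...,2]; n=np.hypot(X[...,0]-.596,X[...,1]+.258)<.08
st(X,n&(Z>.207)&(Z<.23),"grip");st(X,n&(Z>.17)&(Z<.19),"roof"); st(X,n&(Z>.11)&(Z<.165),"legs")
s=cam("scene");save("s3.png",cv2.resize(s[0][120:330,190:390],None,fx=3,fy=2.8)); print(bot.read_time_s())
X=cloud(s[1],s[2],s[3]);Z=X[...,2]; hs=cv2.cvtColor(s[0],cv2.COLOR_RGB2HSV)
m=np.zeros(Z.shape,bool);m[130:170,230:270]=1;st(X,m&(hs[...,1]>110)&(Z>.25)&(Z<.3),"handle")
```

```text
True [ 0.5956992  -0.25787528  0.19115351] [-0.84015257  0.17065169  3.70757649]
w 0.04496452697408066
grip 1020 rect [ 0.5985 -0.2588  0.0801  0.0133] ax [0.116 0.993] yaw of y -6.7 z [0.212 0.215 0.216]
roof 2707 rect [ 0.5965 -0.2582  0.1594  0.0397] ax [0.114 0.993] yaw of y -6.5 z [0.172 0.179 0.182]
legs 1432 rect [ 0.5948 -0.2581  0.0995  0.0709] ax [0.211 0.977] yaw of y -12.2 z [0.121 0.144 0.163]
12.5417
handle 92 rect [0.5135 0.0757 0.0178 0.0859] ax [-0.27   0.963] yaw of y 15.7 z [0.271 0.279 0.284]
```

View pics/s3.png

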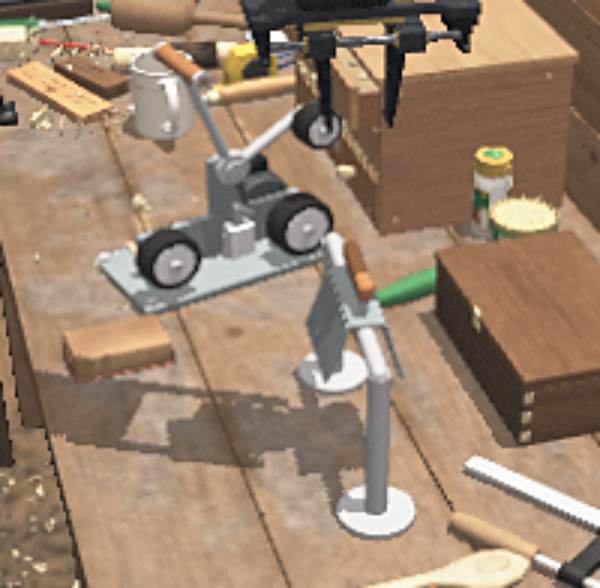

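Photo: the guard hangs astride the bar with a few degrees of tilt, and its roof is at 0.182 as expected. The crossbar is still at rest at (0.514, 0.076). Next I shut the fingers and push.

Run:
```python
from h import *
a=np.radians(15.8);gx=np.array([np.cos(a),np.sin(a)]);h=np.array([.516,.076])
at=lambda s,z:[*(h+s*gx),z]
o=best(at(-.065,.25),a+np.pi/2)
bot.move_gripper(0)
bot.move_l(at(-.065,.36),o,max_speed=.15)
bot.move_l(at(-.065,.25),o,max_speed=.12,max_force=8); bot.dwell(.2)
f0=np.array(bot.read_ft_force())
pr=lambda:((np.array(bot.read_tcp_pos())[:2]-h)@gx).round(4)
F=lambda:((np.array(bot.read_ft_force())-f0)[:2]@gx).round(2)
print("contact",bot.move_l(at(.0,.25),None,max_speed=.05,max_force=1.5),pr(),F())
for s in (.02,.04,.055,.065,.075,.085):
    r=bot.move_l(at(s,.252),None,max_speed=.05,max_force=12); print(s,r,pr(),F(),np.round(np.array(bot.read_tcp_pos())[2],4))
    if r: break
bot.dwell(.5);print(pr(),F(),bot.read_time_s())
s=cam("scene");save("s4.png",cv2.resize(s[0][100:330,190:390],None,fx=3,fy=2.6))
X=cloud(*s[1:]);Z=X[...,2];hs=cv2.cvtColor(s[0],cv2.COLOR_RGB2HSV)
st(X,(hs[...,1]>110)&(Z>.262)&(Z<.292)&(np.hypot(X[...,0]-.6,X[...,1]-.1)<.07),"handle")
n=np.hypot(X[...,0]-.594,X[...,1]+.258)<.08
st(X,n&(hs[...,1]>110)&(Z>.2)&(Z<.225),"grip")
```

```text
j [ 0.01 -0.34  2.02  0.    1.46  1.31]
contact True -0.0201 -3.12
0.02 False 0.02 -4.73 0.2523
0.04 False 0.0397 -6.05 0.2521
0.055 False 0.0543 -6.32 0.2515
0.065 False 0.063 -7.63 0.2503
0.075 False 0.07 -16.22 0.2491
0.085 True 0.0694 -8.4 0.2488
0.0692 -8.67 21.4167
handle 57 rect [0.5938 0.0795 0.0469 0.0376] ax [-0.88   0.475] yaw of y 61.6 z [0.268 0.282 0.288]
grip 94 rect [ 0.5939 -0.2627  0.0813  0.0128] ax [0.118 0.993] yaw of y -6.8 z [0.208 0.216 0.219]
```

View pics/s4.png

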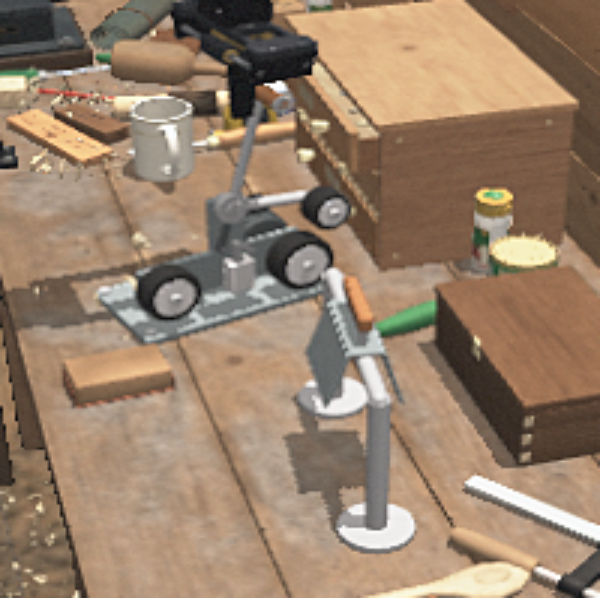

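Travel from contact to the end is 89 mm, where the geometry predicts about 91 mm at the end stop. The holding force is a steady 8.7 N, the stem leans past upright, and the guard and sanding block look unmoved. I hand in the job.

Run:
```python
from h import *
print(bot.read_ft_force(),bot.read_time_s()); bot.close_job()
```

```text
[-8.0244768  -1.00866672  5.4595842 ] 21.4667
the job is handed in; nothing more can be done
```

I hung the guard over the rail bar, pushed the tensioner crossbar back to its end stop, and handed the job in at 21.5 s with the robot still pushing. `close_job` gives no verdict, so this rests on my last checks:

- **Guard:** it is released and astride the bar with a few degrees of tilt. Its roof top measured about 0.182 m, and its grip is within about 4 mm across and along of where I placed it. The last picture shows it unmoved by the push.
- **Tensioner:** the crossbar travelled 89 mm from first contact, against about 91 mm expected at the end stop, so the joint is at roughly 0.6 rad. The fingers hold it with a steady 8–9 N.
- **Ratchet click:** I had no direct reading of the pawl. I infer the click from the arm being well past 0.37 rad.
- **Crossbar position by camera:** this check failed, because the gripper hid most of the crossbar in the last picture. I relied on travel, force and the visible lean of the stem instead.
- **Push force:** it peaked at about 16 N against the end stop. The last push then stopped on its 12 N force-change limit, as planned.
- **Sanding block and pink look-alike:** I touched neither. The block looks in place in the last picture, but the look-alike was outside that crop.

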